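# Pump the imaging lift up to its height marker

## Task

Shut the release valve of the imaging stand by swinging its short handle a quarter turn to the right, fully home. Then pump the hand lever up and down until the top of the lifting platform, with the glass dish on it, is level with the top of the height marker on the left post, stopping the last stroke where that is reached, and let the lever come back up. Raise the platform with the lever only: keep the robot off the platform, the dish and the marker, and leave the other things on the table standing where they are.

Things in the scene. Friction and masses are not known exactly. Their poses are not given: they have to be found in the camera images.
- stand: Fixed imaging stand, grey base 170 (x) x 220 (y) x 85 mm high. Origin: centre of its underside, on the table; x points away from the robot, y to the left, z up; turned up to 0.2 rad about z. All offsets below are in its axes. Posts 18 mm thick at x=20, y=+-128 mm; each post foot 90 x 36 mm. A dark valve block, 40 x 36 x 98 mm high, stands at x=-95, y=-95.
- canopy_front (a point): Middle of the lower front edge of the white light canopy on the posts, 255 (x) x 280 (y) x 22 mm, underside 300 mm above the table, reaching from x=-165 to x=+90 mm of the stand. It overhangs the pump lever and the valve handle: the tool must come in from the robot's side, leaning back some 30 to 45 degrees.
- lever_grip (a point): Middle of the pump lever's grip, a round rubber cross-bar, 22 mm thick, 75 mm long, along the stand's y; 121 mm above the table when up, 33 mm when down. The lever is a 13 mm rod, 150 mm from its level hinge (at x=15, y=0, z=70 mm of the stand, along y) to here. Pushing the grip down from above works it (2 to 4 N for the spring, up to 6 N more while lifting); no grasp is needed.
- pump_lever (a joint): Lever angle, rad: 0 = up (0.35 above level; its spring returns it), 0.60 = down (stop). Works only with the valve shut. A push idles first (0.1 rad; more after a partial stroke), then lifts the platform 0.037 m per rad; it stays as the lever returns. 18 mm rack steps: a stroke to 0.54 or more gains 16 to 19 mm; then let the lever right up (under 0.05) to catch the next. The last may stop anywhere.
- valve_tip (a point): Middle of the round end (18 mm thick, from 108 to 124 mm above the table) of the release valve's handle, a bar 12 mm wide and high, 66 mm from its upright axis, which stands at x=-95, y=-95 mm of the stand.
- release_valve (a joint): Valve handle angle, rad: 0 = open, handle pointing to the robot (stand's -x); 1.57 = shut (stop), pointing to the right (-y). Grows anticlockwise seen from above; stays where it is left; takes about 2 N at its tip. Starts between 0 and 0.3.
- platform: Aluminium lifting plate, 160 (x) x 200 (y) x 12 mm, over the stand's base. Origin: centre of its underside, 100 mm above the table at the start. It moves only up and down, at most 80 mm, and does not sink by itself.
- platform_edge (a point): Point on the top face of the platform at its left edge, beside the height marker (12 mm above the platform's underside).
- height_marker: Dark flat bar, 75 (x) x 24 x 8 mm, clamped to the left post 5 mm beside the platform; fixed during the work. Origin: on the stand's upright mid axis, level with the bar's top face.
- marker_top (a point): Point on the top face of the height marker, beside the platform. It stands 40 to 64 mm above the platform top's starting height.
- petri_dish: Flat glass dish, 60 mm across, 13 mm high, loose on the platform. Origin: centre of its underside.
- strip_tin: Round green tin, 64 mm across, 23 mm high, on the table in front and to the right of the stand. Origin: centre of its underside. Bystander.
- swab_jar: Glass jar with swabs, 80 mm across, 96 mm high, on the table left of the stand. Origin: centre of its underside. Bystander.
- dropper_bottle: Dropper bottle with a long teat, 52 mm across, 139 mm high, on the table in front and to the left of the stand. Origin: centre of its underside. Bystander.
- loupe: Black loupe, 42 mm across, 34 mm high, on the table right of the valve block. Origin: centre of its underside. Bystander.
- eraser: Eraser, 52 x 23 x 13 mm, on the table in front of the stand, left of its middle. Origin: centre of its underside. Bystander.
Not all that is in view belongs to the job. What is shaped like the petri_dish but black, pink or turquoise is not meant.

How it is judged:
On the way, in this order (a step that is already met when the one before it is completed fails the run):
1. the release valve is shut (handle within 0.2 rad of its stop) (value of joint release_valve above 1.37 rad), for 0.2 s.
2. the platform has been pumped level with the marker (4 mm) and the lever is back up (z of platform_edge in the frame of marker_top between -0.004 and 0.004 m and value of joint pump_lever below 0.06 rad), for 0.2 s.
At the end, for the whole second after the job is handed in: Valve handle within 0.2 rad of its shut stop; platform top level with the marker top to within 4 mm; lever up (under 0.06 rad); dish at rest, flat on the platform (all of step 2 and value of joint release_valve above 1.37 rad and z of petri_dish in the frame of platform_edge between -0.004 and 0.006 m and angle between petri_dish's own z axis and vertical below 0.1 rad and linear speed of petri_dish below 0.02 m/s); the robot touches nothing.
It fails at once if the robot touches the platform, the dish or the marker (contact force between any of the arm, the fingers and platform above 1 N or contact force between any of the arm, the fingers and petri_dish above 1 N or contact force between any of the arm, the fingers and height_marker above 1 N).
It fails at once if a bystander is shifted by more than 30 mm or a tall one is tipped (distance of any of strip_tin, swab_jar, dropper_bottle, loupe, eraser from where it was at the start of the episode above 0.03 m or angle between any of swab_jar, dropper_bottle's own z axis and vertical above 0.5 rad).
It also fails if it takes over 64 s, if anything falls off the work surface, if the arm or the gripper's body presses on something with over 40 N, if the wrist force passes 120 N, or if a joint passes its speed limit or range.

## Robot

A 7-joint arm with a two-finger parallel gripper is mounted at the origin on a cart in front of the work surface, level with it; the furniture and walls round the work are solid. World frame = base frame: x ahead of the robot, y to its left, z up, the work surface at z = 0. Lengths are in m, angles in rad, forces in N, time in s.
With the tool pointing down it reaches from about 0.425 to 0.925 m from the base axis. Payload 6.8 kg.
Tool frame: the origin (TCP) lies on the centre line of the jaws, within the pads' length; the fingertips stand bot.tip_reach ahead of it and the grasp point (between the pads) lies 3 mm ahead of it (bot.tip_reach is the distance from the TCP to the fingertips, in m); z points along the fingers, y is the line along which they close (so a half turn about z gives the same grasp; the last joint's range is limited). The gripper opens to 85 mm and grips with 20 to 120 N. Pads are 22 mm wide; open, the fingers measure 114 mm over their backs; the gripper's body (76 mm by 85 mm) begins 54 mm behind the grasp point. The pads swing forward as they close: fully open they stand 13 mm farther back than shut.
Start: joints at [-1.239, 0.477, 0.022, 1.555, -0.011, 1.109, -0.083], TCP at [0.287, 0.611, 0.253] pointing down, gripper open.
Joint ranges: [-2.96, 2.96], [-0.34, 2.1], [-1.41, 1.46], [0.24, 2.44], [-1.37, 4.51], [0.17, 1.92], [-2.96, 2.96]. Speed limits (rad/s): [2.39, 2.39, 3.14, 3.14, 3.14, 3.14, 3.14].

## Interface

Orientations are given as a unit quaternion [w, x, y, z].
In Python, from station import bot gives the robot as it stands.
- The arm moves only by the tool jog_arm, never from a script. Its argument "deltas" is a list of rows, each a list of 7 numbers: the shift along the world's x, y, z in m, then the turn, a rotation vector about the world's x, y, z in rad, then the opening, from 0 (shut) to 1 (fully open). In form: [[x, y, z, rx, ry, rz, grip], ...]. A call has 1 to 10 rows; each row shifts and turns the commanded pose from where the row before left it; what a row does not reach is not made up. A row lasts 1/10 s, in which the tool goes at most 50 mm and 8.59 degrees, less where a joint would pass 70% of its speed; a pose out of reach is approached as far as the arm can. A call with a gripper value outside its range is refused whole. The fingers move at their own pace and stop on an object; "newtons" is the grip in N (left out, the last holds). Time passes only in rows, so rows that do not move let the fingers close. It gives the time, the measured TCP pose, the force, the opening and the grip force at its end, in the units of the state.
- bot.get_obs(): the state, without advancing time (a new reading comes with each control period).
- bot.read_camera(name): name is "side" or "top"; returns a dict with "img" (400x640x3 uint8, red, green, blue), "K" (3x3 intrinsics, pixels), "eye" and "attitude" of the camera in the world. Camera axes: x right, y down, z forward; pixel columns grow to the right and rows downward; lengths in m; the calibration is good to about 2 mm. A picture is of the moment at which its call begins. There is no depth.
- bot.hand_in(): hands the job in; it is judged then, once.
The state is a dict: "t": time; "q": joint angles; "joint_vel": joint speeds; "joint_torque": joint torques, N m; "eef_pos": TCP position; "tool_rot": TCP orientation; "contact_force": force on the tool from outside, world axes, zero at the start; "torque": the same for the moment, N m; "gripper_width": opening from 0.0 (shut) to 1.0 (fully open); "grasp_force": force on a finger pad.
Only numpy, scipy, OpenCV 4.12 (cv2) and the standard library are available. Lean on these libraries where they do the work, as an engineer would, in place of code of your own. Each camera call takes 0.05 s, during which the arm holds its last target. There are 200 camera calls.

## Working session

There is one attempt and no reset: what is moved stays moved. The work goes in short steps, Python scripts to look and compute and a tool call to move; the robot and the scene stay as the last step left them, time stands still between calls to the robot, and variables do not carry over. Pictures are saved under pics/ and viewed, at most 10 in all, crops included, and the job is handed in when it is done.

Besides the shell and the picture viewer there is one more tool, called in YAML: its name, and indented under it one key for each argument. jog_arm: Moves the arm, as the interface text tells. Its arguments: {"type":"object","properties":{"deltas":{"type":"array"},"newtons":{"type":"number"}},"required":["deltas"]}

```bash
mkdir -p pics; ls
python3 - <<'E'
from station import bot
import cv2,numpy as np
o=bot.get_obs()
for k in o: print(k,np.round(o[k],3))
print(bot.tip_reach)
for n in("side","top"):
    c=bot.read_camera(n); cv2.imwrite(f"pics/{n}0.png",c["img"][:,:,::-1]); print(n,c["K"].tolist(),c["eye"],c["attitude"])
E
```

```text
pics
t 0.0
q [-1.239  0.478  0.022  1.556 -0.011  1.109 -0.083]
joint_vel [ 0.     0.     0.001  0.001  0.    -0.     0.002]
joint_torque [ 0.0000e+00 -5.9645e+01  1.6090e+00 -2.8119e+01  1.3000e-02  9.0000e-03
 -0.0000e+00]
eef_pos [0.287 0.61  0.252]
tool_rot [-0.     0.218  0.976 -0.001]
contact_force [0.021 0.73  0.197]
torque [ 0.008 -0.001 -0.019]
grasp_force 0.0
gripper_width 0.999
0.022
side [[431.7162906690573, 0.0, 314.18446449998953], [0.0, 431.7162906690573, 199.49946121139428], [0.0, 0.0, 1.0]] [-0.23748292 -0.43241907  0.77418725] [-0.45421268  0.76959036 -0.39132816  0.21973571]
top [[496.7232701622612, 0.0, 312.9587116992123], [0.0, 496.7232701622612, 195.7644292044767], [0.0, 0.0, 1.0]] [-0.25121199  0.31260339  1.24383047] [ 0.21513796 -0.6055661   0.72553308 -0.24618513]
```

View pics/side0.png

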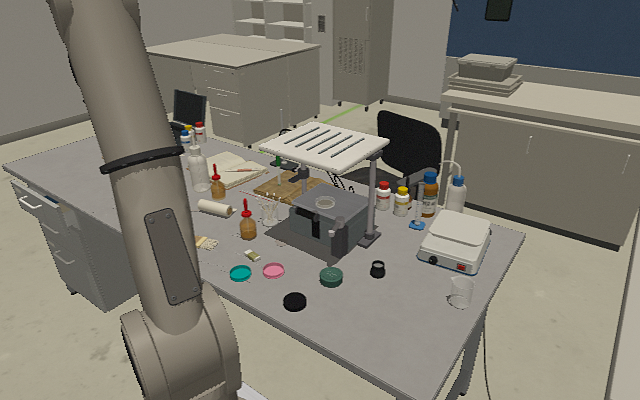

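View pics/top0.png

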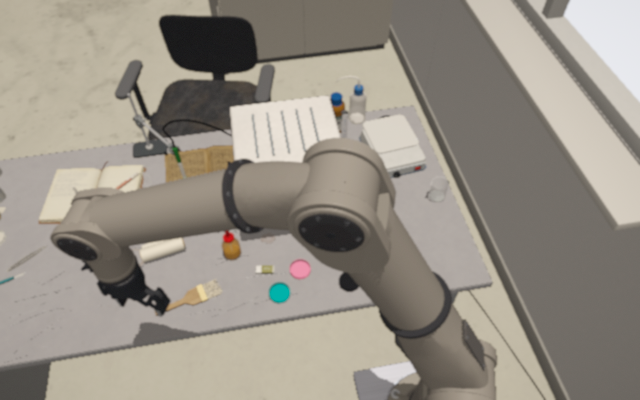

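The side view shows the stand around pixel (330,215), with the canopy above it at (325,145), tin (331,277), loupe (377,269), bottle (248,225) and eraser (252,256). In the top view the arm hides the stand. I'll zoom in on the side view.

Run:
```python
import cv2
i=cv2.imread("pics/side0.png")[110:290,220:420]
i=cv2.resize(i,None,fx=3.33,fy=3.33,interpolation=cv2.INTER_CUBIC)
for k in range(0,200,20):
    cv2.putText(i,str(220+k),(int(k*3.33),10),0,.35,(0,0,255),1);cv2.line(i,(int(k*3.33),12),(int(k*3.33),18),(0,0,255),1)
for k in range(0,180,20):
    cv2.putText(i,str(110+k),(0,int(k*3.33)+4),0,.35,(0,0,255),1)
cv2.imwrite("pics/side0c.png",i)
```

```text
(no output)
```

View pics/side0c.png

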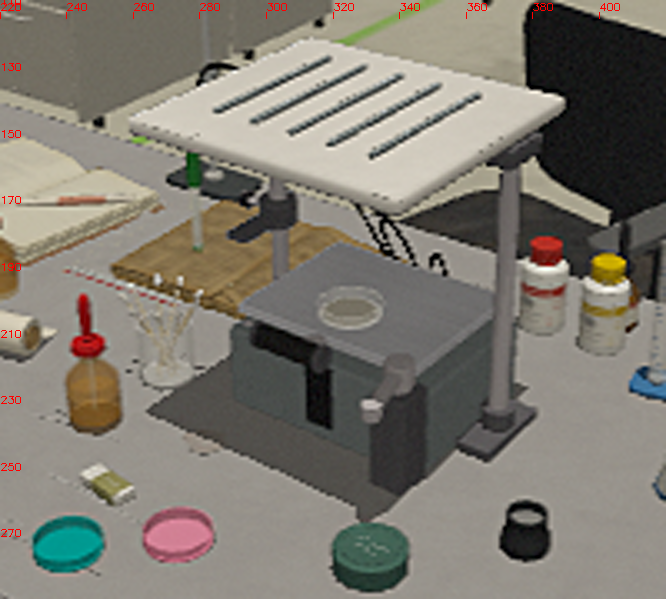

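The crop shows the canopy corners at about (259,146), (313,122), (389,139) and (340,172). The platform corners are at about (292,201), (323,183) and (344,220), the valve tip at (332,233), and the lever grip runs from (297,209) to (316,217). The marker is at about (298,178).

```bash
cat > h.py <<'E'
import numpy as np, cv2
from scipy.spatial.transform import Rotation as R
from scipy.optimize import least_squares
C={}
def setcam(c): return dict(K=np.array(c["K"]),e=np.array(c["eye"]),R=R.from_quat(np.array(c["attitude"])[[1,2,3,0]]).as_matrix())
def proj(c,P):
    q=(np.atleast_2d(P)-c["e"])@c["R"]; u=q@c["K"].T; return u[:,:2]/u[:,2:]
def ray(c,uv,z):
    d=c["R"]@np.linalg.solve(c["K"],[*uv,1]); return c["e"]+d*(z-c["e"][2])/d[2]
def world(s,P):
    P=np.atleast_2d(P).astype(float); return P@R.from_euler('z',s[2]).as_matrix().T+[s[0],s[1],0]
E
cat > fit.py <<'E'
from h import *
from station import bot
c=setcam(bot.read_camera("side"))
f=lambda a,b:(220+a/3.33-.35,110+b/3.33-.35)
pts=[(f(131,118),(-165,140,322)),(f(310,40),(90,140,322)),(f(565,98),(90,-140,322)),(f(403,202),(-165,-140,322)),
(f(240,303),(-80,100,112)),(f(343,242),(80,100,112)),(f(415,366),(-80,-100,112)),(f(232,325),(-85,110,85))]
uv=np.array([p[0] for p in pts]);P=np.array([p[1] for p in pts])/1000
r=least_squares(lambda s:(proj(c,world(s,P))-uv).ravel(),[.6,0.,0],loss='soft_l1')
s=r.x;print(s,np.round(r.fun.reshape(-1,2),1))
np.save("s.npy",s)
inv=lambda w:(w-np.r_[s[:2],0])@R.from_euler('z',s[2]).as_matrix()
t=ray(c,f(372,409),.116);print("tip",t,inv(t), "angle",np.arctan2(-(inv(t)[1]+.095),-(inv(t)[0]+.095)))
print("grip ends",inv(ray(c,f(252,328),.127)),inv(ray(c,f(323,357),.121)),"predicted grip",world(s,[.015-.15*np.cos(.35),0,.121]))
for n,p in dict(tin=(370,575),loupe=(525,550),bottle=(94,420),jar=(165,373),eraser=(108,488)).items(): print(n,ray(c,f(*p),0),inv(ray(c,f(*p),0)))
print("canopy front",world(s,[[-.165,.14,.3],[-.165,-.14,.3]]))
E
python3 fit.py
```

```text
[ 0.72756598  0.22865739 -0.01627182] [[-1.4 -1.3]
 [ 0.8 -2.6]
 [ 2.2 -1.6]
 [-0.1 -1.4]
 [-0.2  0.6]
 [-0.4 -0.1]
 [ 0.7  2. ]
 [-0.9  1.2]]
tip [0.57247202 0.1263696  0.116     ] [-0.1534091  -0.10479779  0.116     ] angle 0.16619694625161127
grip ends [-0.12475121  0.04660679  0.127     ] [-0.11893844 -0.02805365  0.121     ] predicted grip [[0.60167675 0.23070601 0.121     ]]
tin [5.14113452e-01 8.76485983e-02 1.11022302e-16] [-2.11129907e-01 -1.44463229e-01  1.11022302e-16]
loupe [6.15231075e-01 4.89114295e-04 0.00000000e+00] [-0.10860749 -0.22996588  0.        ]
bottle [0.54607267 0.4318633  0.        ] [-0.18477567  0.20022592  0.        ]
jar [0.64850444 0.43247942 0.        ] [-0.08236749  0.20250863  0.        ]
eraser [0.47529163 0.34542865 0.        ] [-0.25414096  0.11265103  0.        ]
canopy front [[0.56486578 0.37132358 0.3       ]
 [0.56030987 0.09136065 0.3       ]]
```

```bash
cat >> h.py <<'E'
def info(a=.65,tgt=None):
    """tip position, rotvec still needed for lean a, deltas of the fingertip to stand-frame targets"""
    from station import bot
    o=bot.get_obs(); M=R.from_quat(np.array(o["tool_rot"])[[1,2,3,0]])
    T=R.from_rotvec([0,-a,0])*R.from_quat([0,1,0,0])
    p=np.array(o["eef_pos"]); tip=p+bot.tip_reach*M.as_matrix()[:,2]
    print("t",o["t"],"q",np.round(o["q"],2),"tcp",np.round(p,4),"tip",np.round(tip,4),"rot",np.round((T*M.inv()).as_rotvec(),3),"F",np.round(o["contact_force"],1),"reach",bot.tip_reach,"w",o["gripper_width"])
    s=np.load("s.npy")
    print("tip in stand",np.round((tip-np.r_[s[:2],0])@R.from_euler('z',s[2]).as_matrix(),4))
    prev=p
    for g in tgt or []:
        w=world(s,np.array(g)/1000)[0]-bot.tip_reach*T.as_matrix()[:,2]
        print(g,"TCP",np.round(w,4),"delta",np.round(w-prev,4)); prev=w
E
python3 -c "
from h import *
info(.65,[(-260,-70,200),(-155,-66,112),(-160,-100,108),(-153,-123,108),(-137,-145,108),(-108,-155,108)])"
```

```text
t 0.15 q [-1.24  0.48  0.02  1.56 -0.01  1.11 -0.08] tcp [0.2872 0.6104 0.2525] tip [0.2872 0.6104 0.2305] rot [-0.142 -0.64   0.424] F [ 0.4  0.3 -0.4] reach 0.022 w 0.9996563966389252
tip in stand [-0.4465  0.3745  0.2305]
(-260, -70, 200) TCP [0.4531 0.1629 0.2175] delta [ 0.166  -0.4475 -0.035 ]
(-155, -66, 112) TCP [0.5582 0.1652 0.1295] delta [ 0.1051  0.0023 -0.088 ]
(-160, -100, 108) TCP [0.5526 0.1313 0.1255] delta [-0.0056 -0.0339 -0.004 ]
(-153, -123, 108) TCP [0.5593 0.1082 0.1255] delta [ 0.0066 -0.0231  0.    ]
(-137, -145, 108) TCP [0.5749 0.0859 0.1255] delta [ 0.0156 -0.0223  0.    ]
(-108, -155, 108) TCP [0.6037 0.0754 0.1255] delta [ 0.0288 -0.0105  0.    ]
```

jog_arm:
  deltas:
    - [0.016,-0.044,0.005,-0.014,-0.064,0.042,0]
    - [0.016,-0.044,0.005,-0.014,-0.064,0.042,0]
    - [0.016,-0.044,0.005,-0.014,-0.064,0.042,0]
    - [0.016,-0.044,0,-0.014,-0.064,0.042,0]
    - [0.016,-0.044,0,-0.014,-0.064,0.042,0]
    - [0.016,-0.044,0,-0.014,-0.064,0.042,0]
    - [0.016,-0.044,0,-0.014,-0.064,0.042,0]
    - [0.016,-0.044,0,-0.014,-0.064,0.042,0]
    - [0.016,-0.044,0,-0.014,-0.064,0.042,0]
    - [0.016,-0.044,0,-0.014,-0.064,0.042,0]
  newtons: 40

```text
t: 1.15
eef_pos: [0.4474, 0.1693, 0.2683]
tool_rot: [0.32, 0.001, 0.947, 0.002]
contact_force: [3.1, 0.0, 1.3]
gripper_width: 0.002
grasp_force: 0.0
```

```bash
python3 -c "
from h import *
info(.65,[(-260,-70,200),(-155,-66,112)])"
```

```text
t 1.15 q [-1.04 -0.11  0.25  2.4   0.99  0.57  0.01] tcp [0.4474 0.1693 0.2683] tip [0.4608 0.1693 0.2509] rot [-0.004  0.002  0.   ] F [3.1 0.  1.3] reach 0.022 w 0.0024899069925726847
tip in stand [-0.2658 -0.0637  0.2509]
(-260, -70, 200) TCP [0.4531 0.1629 0.2175] delta [ 0.0057 -0.0064 -0.0508]
(-155, -66, 112) TCP [0.5582 0.1652 0.1295] delta [ 0.1051  0.0023 -0.088 ]
```

jog_arm:
  deltas:
    - [0.017,0,-0.024,0,0,0,0]
    - [0.017,0,-0.024,0,0,0,0]
    - [0.017,0,-0.024,0,0,0,0]
    - [0.017,0,-0.024,0,0,0,0]
    - [0.017,-0.002,-0.024,0,0,0,0]
    - [0,0,0,0,0,0,0]

```text
t: 1.75
eef_pos: [0.5309, 0.1681, 0.1492]
tool_rot: [0.319, 0.001, 0.948, -0.001]
contact_force: [0.1, -0.8, 0.2]
gripper_width: -0.002
grasp_force: 0.0
```

```bash
cat > shot.py <<'E'
import sys
from h import *
from station import bot
n,u0,v0,w,h,f=sys.argv[1],*map(int,sys.argv[2:7])
cam=sys.argv[7] if len(sys.argv)>7 else "side"
c=bot.read_camera(cam); cv2.imwrite(f"pics/{n}_raw.png",c["img"][:,:,::-1])
i=cv2.resize(c["img"][v0:v0+h,u0:u0+w,::-1],None,fx=f,fy=f,interpolation=cv2.INTER_CUBIC)
for k in range(0,w,20): cv2.putText(i,str(u0+k),(k*f,10),0,.35,(0,0,255),1);cv2.line(i,(k*f,12),(k*f,18),(0,0,255),1)
for k in range(0,h,20): cv2.putText(i,str(v0+k),(0,k*f+4),0,.35,(0,0,255),1)
cv2.imwrite(f"pics/{n}.png",i)
E
python3 shot.py a 250 140 160 140 4; python3 -c "
from h import *
info(.65,[(-155,-66,112)])"
```

```text
t 1.8 q [-0.9   0.29  0.32  2.37  1.78  0.27 -0.76] tcp [0.5305 0.1681 0.1504] tip [0.5438 0.168  0.1328] rot [-0.001 -0.001  0.004] F [-0.3 -0.2  0.5] reach 0.022 w 0.0032393539631922464
tip in stand [-0.1828 -0.0636  0.1328]
(-155, -66, 112) TCP [0.5582 0.1652 0.1295] delta [ 0.0277 -0.0029 -0.0208]
```

View pics/a.png

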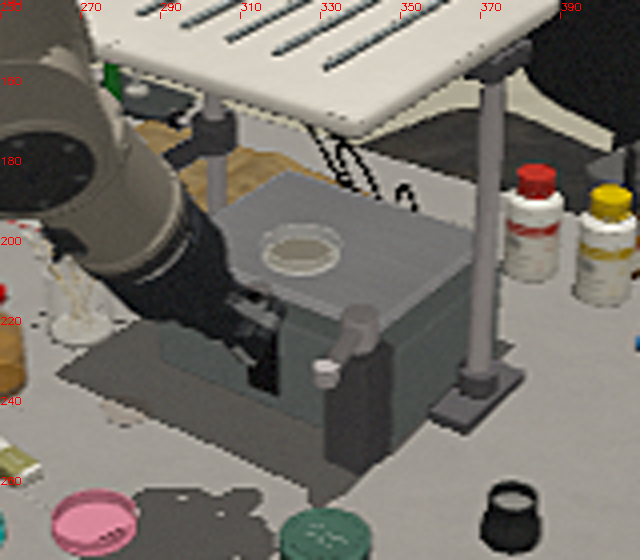

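The gripper comes in under the canopy, with the fingertip at about (317,237), left of the valve tip at (331,232). I'll go alongside the handle and then sweep the arc.

jog_arm:
  deltas:
    - [0.01,0,-0.008,0,0,0,0]
    - [0.01,-0.002,-0.008,0,0,0,0]
    - [0.007,-0.002,-0.006,0,0,0,0]
    - [0,0,0,0,0,0,0]

```text
t: 2.2
eef_pos: [0.5579, 0.1647, 0.1305]
tool_rot: [0.32, 0.003, 0.947, 0.001]
contact_force: [-0.9, 0.1, 1.5]
gripper_width: 0.001
grasp_force: 0.0
```

```bash
python3 -c "
from h import *
info(.65,[(-160,-100,110),(-153,-123,110),(-137,-145,110),(-108,-155,110)])
c=setcam(__import__('station').bot.read_camera('side'));print(proj(c,[.5438,.168,.1328]))"
```

```text
t 2.2 q [-0.78  0.37  0.24  2.33  1.98  0.27 -0.93] tcp [0.5579 0.1647 0.1305] tip [0.5713 0.1647 0.113 ] rot [-0.004  0.002  0.004] F [-0.9  0.1  1.5] reach 0.022 w 0.0011613863183127639
tip in stand [-0.1552 -0.0665  0.113 ]
(-160, -100, 110) TCP [0.5526 0.1313 0.1275] delta [-0.0053 -0.0335 -0.003 ]
(-153, -123, 110) TCP [0.5593 0.1082 0.1275] delta [ 0.0066 -0.0231  0.    ]
(-137, -145, 110) TCP [0.5749 0.0859 0.1275] delta [ 0.0156 -0.0223  0.    ]
(-108, -155, 110) TCP [0.6037 0.0754 0.1275] delta [ 0.0288 -0.0105  0.    ]
[[312.76133851 227.20460768]]
```

The observed fingertip lies farther along the tool than tip_reach implies, which fits the 13 mm forward swing when shut. I'll use a reach of 35 mm.

```bash
sed -i 's/bot.tip_reach\*/.035*/g' h.py; python3 -c "
from h import *
info(.65,[(-155,-72,110),(-160,-100,110),(-153,-123,110),(-137,-145,110),(-108,-155,110)])"
```

```text
t 2.25 q [-0.78  0.37  0.24  2.33  1.98  0.27 -0.93] tcp [0.5575 0.1649 0.1306] tip [0.5788 0.165  0.1028] rot [-0.004  0.002  0.004] F [-0.   0.1  0. ] reach 0.022 w -0.0029980295356860794
tip in stand [-0.1478 -0.0661  0.1028]
(-155, -72, 110) TCP [0.5502 0.1592 0.1379] delta [-0.0073 -0.0058  0.0073]
(-160, -100, 110) TCP [0.5448 0.1313 0.1379] delta [-0.0055 -0.0279  0.    ]
(-153, -123, 110) TCP [0.5514 0.1082 0.1379] delta [ 0.0066 -0.0231  0.    ]
(-137, -145, 110) TCP [0.567  0.0859 0.1379] delta [ 0.0156 -0.0223  0.    ]
(-108, -155, 110) TCP [0.5959 0.0754 0.1379] delta [ 0.0288 -0.0105  0.    ]
```

jog_arm:
  deltas:
    - [-0.007,-0.006,0.007,0,0,0,0]
    - [-0.002,-0.01,0,0,0,0,0]
    - [-0.002,-0.009,0,0,0,0,0]
    - [-0.001,-0.009,0,0,0,0,0]
    - [0.003,-0.012,0,0,0,0,0]
    - [0.004,-0.011,0,0,0,0,0]
    - [0.008,-0.011,0,0,0,0,0]
    - [0.008,-0.011,0,0,0,0,0]

```text
t: 3.05
eef_pos: [0.5676, 0.0862, 0.1378]
tool_rot: [0.32, 0.001, 0.947, 0.002]
contact_force: [-1.9, 1.8, 1.7]
gripper_width: -0.004
grasp_force: 1.5
```

jog_arm:
  deltas:
    - [0.01,-0.004,0,0,0,0,0]
    - [0.01,-0.004,0,0,0,0,0]
    - [0.009,-0.003,0,0,0,0,0]
    - [0,0,0,0,0,0,0]

```text
t: 3.45
eef_pos: [0.5985, 0.0737, 0.1381]
tool_rot: [0.321, 0.003, 0.947, 0.001]
contact_force: [-0.1, -0.6, 2.8]
gripper_width: -0.001
grasp_force: 0.8
```

```bash
python3 shot.py b 250 140 160 140 4; python3 -c "
from h import *
info(.65)"
```

```text
t 3.5 q [-0.44  0.36  0.14  2.3   2.29  0.2  -1.02] tcp [0.5979 0.0745 0.1377] tip [0.6191 0.0745 0.1099] rot [-0.004  0.003  0.004] F [-1.5 -0.6  1.3] reach 0.022 w 0.0024499875530260896
tip in stand [-0.1059 -0.1559  0.1099]
```

View pics/b.png

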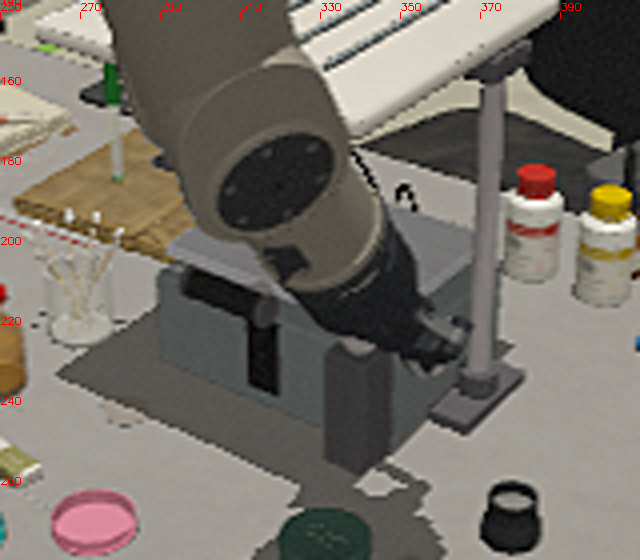

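The handle has moved off its start position and is now hidden behind the gripper near (358,228). I'll keep pushing to the stop and watch the force.

jog_arm:
  deltas:
    - [0.004,0,0,0,0,0,0]
    - [0.004,0,0,0,0,0,0]
    - [0,0,0,0,0,0,0]

```text
t: 3.8
eef_pos: [0.6059, 0.075, 0.1371]
tool_rot: [0.32, 0.002, 0.947, 0.001]
contact_force: [-1.1, -1.4, 3.6]
gripper_width: -0.001
grasp_force: 1.7
```

jog_arm:
  deltas:
    - [0.004,0,0,0,0,0,0]
    - [0.003,0,0,0,0,0,0]
    - [0,0,0,0,0,0,0]

```text
t: 4.1
eef_pos: [0.6086, 0.0747, 0.1355]
tool_rot: [0.317, 0.002, 0.948, 0.002]
contact_force: [-28.9, -4.5, 28.1]
gripper_width: 0.005
grasp_force: 19.8
```

That's the hard stop. I'll retreat and look.

jog_arm:
  deltas:
    - [-0.02,0,0.002,0,0,0,0]
    - [-0.04,0,0.02,0,0,0,0]
    - [-0.04,0.02,0.03,0,0,0,0]
    - [-0.02,0.04,0.03,0,0,0,0]
    - [0,0.045,0,0,0,0,0]
    - [0,0.04,0,0,0,0,0]

```text
t: 4.7
eef_pos: [0.53, 0.1874, 0.1899]
tool_rot: [0.328, 0.001, 0.945, -0.004]
contact_force: [1.6, 0.4, 0.1]
gripper_width: 0.001
grasp_force: 0.0
```

```bash
python3 shot.py c 250 140 160 140 4; python3 -c "
from h import *
info(.65,[(-134,3,155),(-132.6,3,132),(-141.6,3,79),(-137,3,42)])"
```

```text
t 4.75 q [-0.97  0.22  0.33  2.33  1.41  0.33 -0.4 ] tcp [0.5299 0.1967 0.1901] tip [0.5516 0.1968 0.1626] rot [ 0.002  0.018 -0.008] F [ 0.8  8.  -0.2] reach 0.022 w -0.0028987055721838052
tip in stand [-0.1754 -0.0347  0.1626]
(-134, 3, 155) TCP [0.5725 0.2338 0.1829] delta [ 0.0425  0.0371 -0.0072]
(-132.6, 3, 132) TCP [0.5739 0.2338 0.1599] delta [ 0.0014 -0.     -0.023 ]
(-141.6, 3, 79) TCP [0.5649 0.234  0.1069] delta [-0.009   0.0001 -0.053 ]
(-137, 3, 42) TCP [0.5695 0.2339 0.0699] delta [ 0.0046 -0.0001 -0.037 ]
```

View pics/c.png

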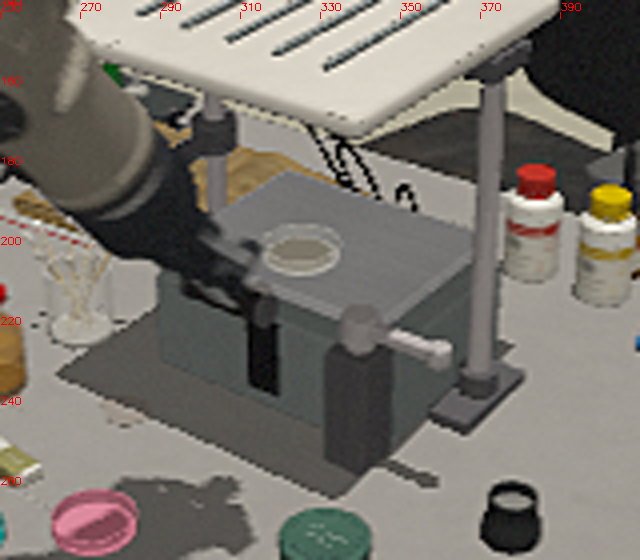

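The valve handle now points right, with its tip at (360,228): shut. Now the first stroke.

jog_arm:
  deltas:
    - [0.021,0.02,-0.003,0,0.009,-0.004,0]
    - [0.021,0.02,-0.004,0,0.009,-0.004,0]
    - [0.001,0,-0.022,0,0,0,0]
    - [0,0,0,0,0,0,0]

```text
t: 5.15
eef_pos: [0.5726, 0.2256, 0.1577]
tool_rot: [0.318, 0.003, 0.948, -0.007]
contact_force: [0.1, -0.5, 0.4]
gripper_width: -0.003
grasp_force: 0.0
```

```bash
python3 shot.py d 240 140 160 120 4; python3 -c "
from h import *
info(.65,[(-132.6,6,132),(-141.6,6,79),(-137,6,42)])
c=setcam(__import__('station').bot.read_camera('side'));s=np.load('s.npy')
print((ray(c,(359.7,227.3),.118)-np.r_[s[:2],0])@R.from_euler('z',s[2]).as_matrix())"
```

```text
t 5.2 q [-0.97  0.37  0.36  2.23  1.38  0.28 -0.41] tcp [0.5727 0.2247 0.1587] tip [0.5938 0.2241 0.1308] rot [ 0.012 -0.002  0.011] F [ 0.4 -0.4 -0. ] reach 0.022 w 0.001334007621688711
tip in stand [-0.1337 -0.0067  0.1308]
(-132.6, 6, 132) TCP [0.5739 0.2368 0.1599] delta [0.0012 0.0121 0.0011]
(-141.6, 6, 79) TCP [0.5649 0.237  0.1069] delta [-0.009   0.0001 -0.053 ]
(-137, 6, 42) TCP [0.5695 0.2369 0.0699] delta [ 0.0046 -0.0001 -0.037 ]
[-0.08871152 -0.15492539  0.118     ]
```

View pics/d.png

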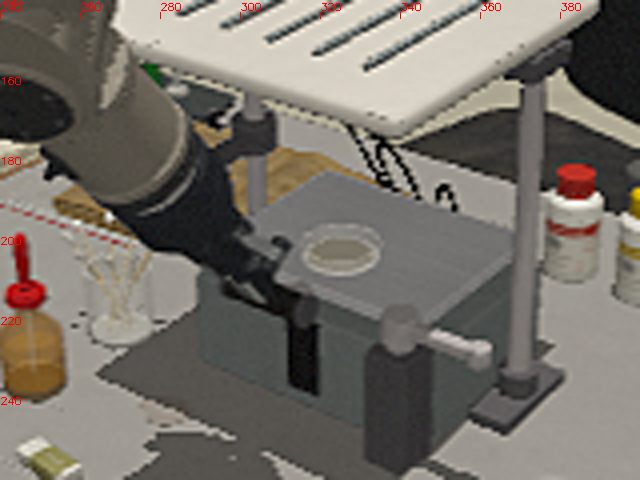

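The valve handle is confirmed square to the right, with its tip at about (-89,-155) mm against a nominal (-95,-161). The finger sits over the right half of the grip at (311,215). I'll shift left and stroke.

jog_arm:
  deltas:
    - [0.001,0.012,0,0.006,0,0.006,0]
    - [-0.003,0,-0.018,0,0,0,0]
    - [-0.003,0,-0.018,0,0,0,0]
    - [-0.003,0,-0.017,0,0,0,0]
    - [0.001,0,-0.012,0,0,0,0]
    - [0.002,0,-0.012,0,0,0,0]
    - [0.002,0,-0.011,0,0,0,0]
    - [0,0,0,0,0,0,0]

```text
t: 6.05
eef_pos: [0.5708, 0.237, 0.072]
tool_rot: [0.319, 0.003, 0.948, -0.002]
contact_force: [0.7, -0.0, -0.5]
gripper_width: -0.001
grasp_force: 0.0
```

jog_arm:
  deltas:
    - [0,0,-0.003,0,0,0,0]
    - [0,0,0,0,0,0,0]

```text
t: 6.25
eef_pos: [0.571, 0.237, 0.0699]
tool_rot: [0.32, 0.003, 0.948, -0.002]
contact_force: [-0.2, 0.6, -0.4]
gripper_width: 0.0
grasp_force: 0.0
```

No force, so the finger may have missed the grip. I'll look.

```bash
python3 shot.py e 240 140 160 120 4
```

```text
(no output)
```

View pics/e.png

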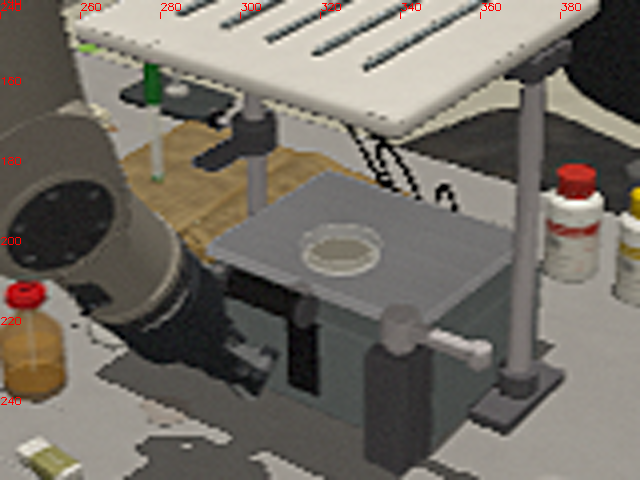

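The finger is down at (302,238), on the robot's side of the grip, which runs from (297,210) to (316,216). It passed in front without touching, so I'll calibrate the tip and grip positions against each other in this view.

Run:
```python
from h import *
from station import bot
c=setcam(bot.read_camera('side'))
info(.65)
o=bot.get_obs();M=R.from_quat(np.array(o["tool_rot"])[[1,2,3,0]]).as_matrix();p=np.array(o["eef_pos"])
for r in(.022,.03,.035,.045): print(r,proj(c,p+M@[[0,.011,-.011][0],0,r]),proj(c,p+M@[.011,0,r]),proj(c,p+M@[-.011,0,r]))
s=np.load("s.npy")
print("proj grip ends (stand y +-37.5)",proj(c,world(s,[[-.126,.0375,.121],[-.126,-.0375,.121]])))
print("ray of right end centre",ray(c,(316.0,216.0),.121),"left",ray(c,(296.8,209.5),.121), "left rod", )
```

```text
t 6.35 q [-0.83  0.55  0.17  2.24  2.    0.35 -1.08] tcp [0.5711 0.237  0.0699] tip [0.5923 0.2367 0.0421] rot [0.002 0.001 0.008] F [-0.9 -1.   0.3] reach 0.022 w -0.004119529722738506
tip in stand [-0.1354  0.0059  0.0421]
0.022 [[302.88215855 236.55144274]] [[301.1118525  239.78752394]] [[304.64479906 233.32937398]]
0.03 [[303.96247955 237.5775765 ]] [[302.20344034 240.79955462]] [[305.71394026 234.36947968]]
0.035 [[304.63217506 238.21368111]] [[302.88010822 241.42690555]] [[306.37671707 235.01425693]]
0.045 [[305.95904408 239.47399641]] [[304.22076447 242.66985204]] [[307.68990449 236.29178108]]
proj grip ends (stand y +-37.5) [[297.50816478 210.99832704]
 [317.77908956 218.93410379]]
ray of right end centre [0.61090026 0.20686239 0.121     ] left [0.6077493  0.27532492 0.121     ] left rod
```

I had misread the base's black slot as the fingertip. The tip fits a reach of 22 mm, and both the valve tip and the grip put the stand about 6 mm farther in x and y. I'll correct both.

```bash
sed -i 's/\.035\*/bot.tip_reach*/g' h.py; python3 -c "
from h import *
s=np.load('s.npy');s[0]+=.0055;s[1]+=.007;np.save('s.npy',s)
info(.65,[(-175,0,80),(-175,0,150),(-130,0,146),(-130,0,132),(-139,0,81),(-135,0,43)])"
```

```text
t 6.35 q [-0.83  0.55  0.17  2.24  2.    0.35 -1.08] tcp [0.5711 0.237  0.0699] tip [0.5844 0.2368 0.0524] rot [0.002 0.001 0.008] F [-0.9 -1.   0.3] reach 0.022 w -0.004119529722738506
tip in stand [-0.1487 -0.0013  0.0524]
(-175, 0, 80) TCP [0.5448 0.2385 0.0975] delta [-0.0263  0.0016  0.0276]
(-175, 0, 150) TCP [0.5448 0.2385 0.1675] delta [0.   0.   0.07]
(-130, 0, 146) TCP [0.5898 0.2378 0.1635] delta [ 0.045  -0.0007 -0.004 ]
(-130, 0, 132) TCP [0.5898 0.2378 0.1495] delta [ 0.     0.    -0.014]
(-139, 0, 81) TCP [0.5808 0.2379 0.0985] delta [-0.009   0.0001 -0.051 ]
(-135, 0, 43) TCP [0.5848 0.2379 0.0605] delta [ 0.004  -0.0001 -0.038 ]
```

jog_arm:
  deltas:
    - [-0.026,0.001,0.028,0,0,0.004,0]
    - [0,0,0.035,0,0,0.004,0]
    - [0,0,0.037,0,0,0,0]
    - [0.022,0,-0.002,0,0,0,0]
    - [0.023,0,-0.004,0,0,0,0]
    - [0,0,0,0,0,0,0]

```text
t: 6.95
eef_pos: [0.5867, 0.2378, 0.145]
tool_rot: [0.317, -0.002, 0.948, -0.003]
contact_force: [-18.7, -0.5, 10.2]
gripper_width: -0.001
grasp_force: 9.7
```

jog_arm:
  deltas:
    - [0,0,-0.014,0,0,0,0]
    - [-0.003,0,-0.017,0,0,0,0]
    - [0,0,0,0,0,0,0]

```text
t: 7.25
eef_pos: [0.5797, 0.2379, 0.1112]
tool_rot: [0.314, -0.004, 0.949, -0.003]
contact_force: [-21.6, 0.3, 9.1]
gripper_width: -0.001
grasp_force: 10.0
```

There's a strong x force, because the rise fell short and the finger met the grip from the front. I'll back off, rise fully and come in again from higher.

jog_arm:
  deltas:
    - [-0.03,0,0.005,0,0,0,0]
    - [0,0,0.03,0,0,0,0]
    - [0,0,0.03,0,0,0,0]
    - [0,0,0,0,0,0,0]

```text
t: 7.65
eef_pos: [0.5594, 0.2369, 0.1721]
tool_rot: [0.323, 0.001, 0.946, -0.004]
contact_force: [0.6, 0.0, 0.7]
gripper_width: -0.001
grasp_force: 0.0
```

```bash
python3 -c "
from h import *
info(.65,[(-130,0,155),(-130,0,132),(-139,0,81),(-135,0,43)])"; python3 shot.py f 240 140 160 120 4
```

```text
t 7.65 q [-1.11  0.35  0.47  2.24  1.31  0.27 -0.36] tcp [0.5594 0.2369 0.1721] tip [0.5729 0.2368 0.1547] rot [0.007 0.008 0.004] F [0.6 0.  0.7] reach 0.022 w -0.0005801790367334198
tip in stand [-0.1602 -0.0015  0.1547]
(-130, 0, 155) TCP [0.5898 0.2378 0.1725] delta [0.0304 0.0008 0.0004]
(-130, 0, 132) TCP [0.5898 0.2378 0.1495] delta [ 0.     0.    -0.023]
(-139, 0, 81) TCP [0.5808 0.2379 0.0985] delta [-0.009   0.0001 -0.051 ]
(-135, 0, 43) TCP [0.5848 0.2379 0.0605] delta [ 0.004  -0.0001 -0.038 ]
```

View pics/f.png

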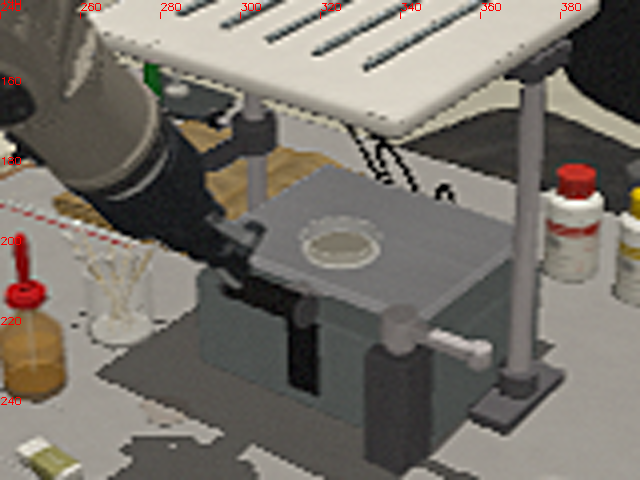

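The platform has already risen slightly (dish edge up about 1.5 px), so the pump works, and the finger is now at (302,209), above and before the grip. Next: forward above the grip, then down.

jog_arm:
  deltas:
    - [0.015,0,0.004,0.003,0.004,0.002,0]
    - [0.014,0,0,0.003,0.004,0.002,0]
    - [0,0,-0.01,0,0,0,0]
    - [0,0,0,0,0,0,0]

```text
t: 8.1
eef_pos: [0.5869, 0.2352, 0.1613]
tool_rot: [0.317, -0.001, 0.948, -0.003]
contact_force: [-0.3, 0.3, -0.4]
gripper_width: -0.001
grasp_force: 0.0
```

jog_arm:
  deltas:
    - [0,0,-0.016,0,0,0,0]
    - [-0.003,0,-0.017,0,0,0,0]
    - [-0.003,0,-0.017,0,0,0,0]
    - [-0.002,0,-0.017,0,0,0,0]
    - [0,0,0,0,0,0,0]

```text
t: 8.6
eef_pos: [0.5762, 0.2358, 0.0929]
tool_rot: [0.315, -0.002, 0.949, -0.003]
contact_force: [-9.9, -0.0, 5.8]
gripper_width: 0.005
grasp_force: 5.2
```

jog_arm:
  deltas:
    - [0,0,-0.012,0,0,0,0]
    - [0.001,0,-0.012,0,0,0,0]
    - [0.002,0,-0.011,0,0,0,0]
    - [0,0,0,0,0,0,0]

```text
t: 9.0
eef_pos: [0.579, 0.2358, 0.0582]
tool_rot: [0.315, -0.002, 0.949, -0.002]
contact_force: [-8.9, -0.2, 4.3]
gripper_width: 0.003
grasp_force: 4.6
```

```bash
cat > look.py <<'E'
# pixel shift of the platform (dish patch) against the first picture
import sys
from h import *
from station import bot
c=bot.read_camera("side"); g=c["img"]; n=sys.argv[1]; cv2.imwrite(f"pics/{n}.png",g[:,:,::-1])
a=cv2.imread("pics/side0.png"); u,v,w,h=312,190,50,22
T=cv2.resize(a[v:v+h,u:u+w],None,fx=8,fy=8,interpolation=cv2.INTER_CUBIC)
I=cv2.resize(np.ascontiguousarray(g[v-45:v+h+8,u-12:u+w+12,::-1]),None,fx=8,fy=8,interpolation=cv2.INTER_CUBIC)
m=cv2.matchTemplate(I,T,cv2.TM_CCOEFF_NORMED); _,q,_,l=cv2.minMaxLoc(m)
du,dv=l[0]/8-12,l[1]/8-45
cc=setcam(c);s=np.load("s.npy");P=world(s,[0,0,.112]);p0=proj(cc,P)[0]
f=lambda z:(proj(cc,P+[0,0,z])[0]-p0)[1]-dv
from scipy.optimize import brentq
print("score",round(q,3),"shift",du,dv,"rise mm",round(1000*brentq(f,-.02,.1),1))
E
python3 look.py g1; python3 -c "
from h import *
info(.65,[(-135,0,43),(-139,0,81),(-130,0,132),(-130,0,155)])"
```

```text
score 0.704 shift -0.125 -5.125 rise mm 18.3
t 9.05 q [-0.82  0.57  0.18  2.22  2.05  0.34 -1.11] tcp [0.579  0.2358 0.0586] tip [0.5921 0.2358 0.0409] rot [ 0.006 -0.009 -0.003] F [-9.  -0.3  4.5] reach 0.022 w -0.0020724748162655447
tip in stand [-0.1409 -0.0022  0.0409]
(-135, 0, 43) TCP [0.5848 0.2379 0.0605] delta [0.0058 0.002  0.002 ]
(-139, 0, 81) TCP [0.5808 0.2379 0.0985] delta [-0.004   0.0001  0.038 ]
(-130, 0, 132) TCP [0.5898 0.2378 0.1495] delta [ 0.009  -0.0001  0.051 ]
(-130, 0, 155) TCP [0.5898 0.2378 0.1725] delta [0.    0.    0.023]
```

Rise is about 18 mm. I'll press fully, then return up and measure the marker.

jog_arm:
  deltas:
    - [0,0,-0.005,0,0,0,0]
    - [0,0,0,0,0,0,0]

```text
t: 9.25
eef_pos: [0.5795, 0.2359, 0.056]
tool_rot: [0.317, -0.002, 0.948, -0.002]
contact_force: [-25.4, -3.6, 31.6]
gripper_width: 0.001
grasp_force: 20.3
```

```bash
python3 look.py g2
python3 - <<'E'
import cv2
i=cv2.imread("pics/g2.png")
i=i[165:205,280:325]
cv2.imwrite("pics/mk.png",cv2.resize(i,None,fx=14,fy=14,interpolation=cv2.INTER_NEAREST))
E
```

```text
score 0.692 shift -0.125 -5.25 rise mm 18.7
```

View pics/mk.png

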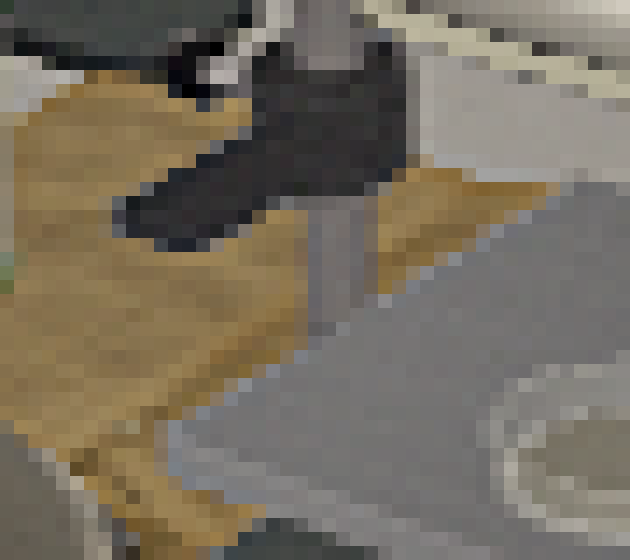

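The zoom shows the marker bar's front top-left corner at about (288.6,179), its lower front-right corner at about (294.8,182.8), and the platform's left edge running from (293,195) to (320,178). I'll intersect these rays with the known vertical planes to get heights.

```bash
cat > pl.py <<'E'
from h import *
def onplane(c,s,uv,Y):
    A=R.from_euler('z',s[2]).as_matrix()
    e=(c["e"]-np.r_[s[:2],0])@A; d=(c["R"]@np.linalg.solve(c["K"],[*uv,1]))@A
    p=e+d*(Y-e[1])/d[1]; return p[[0,2]]*1000
E
python3 - <<'E'
from pl import *
from station import bot
c=setcam(bot.read_camera("side")); s=np.load("s.npy")
f=lambda a,b:(280+a/14-.5,165+b/14-.5)
for nm,Y,L in [("platform left top edge",.100,[(182,420),(250,378),(310,345),(390,293),(490,232),(560,182)]),
 ("marker top left edge y129",.129,[(120,199),(155,180),(182,168),(225,140),(250,118)]),
 ("marker bottom right edge y105 (top = +8)",.105,[(208,250),(245,225),(266,210),(395,172)])]:
    print(nm,[np.round(onplane(c,s,f(*p),Y),1).tolist() for p in L])
E
```

```text
platform left top edge [[-71.3, 127.4], [-47.4, 127.6], [-26.0, 126.7], [3.4, 127.7], [41.4, 127.8], [68.9, 129.8]]
marker top left edge y129 [[-55.8, 167.7], [-43.7, 167.5], [-34.3, 166.7], [-19.0, 167.7], [-9.9, 169.7]]
marker bottom right edge y105 (top = +8) [[-54.1, 161.3], [-41.2, 162.2], [-33.7, 162.9], [12.7, 153.7]]
```

jog_arm:
  deltas:
    - [-0.002,0,0.016,0,0,0,0]
    - [-0.001,0,0.02,0,0,0,0]
    - [0.002,0,0.02,0,0,0,0]
    - [0.004,0,0.02,0,0,0,0]
    - [0.004,0,0.02,0,0,0,0]
    - [0,0,0.016,0,0,0,0]
    - [0,0,0,0,0,0,0]

```text
t: 10.05
eef_pos: [0.5895, 0.2362, 0.1667]
tool_rot: [0.319, -0.0, 0.948, -0.002]
contact_force: [1.2, -0.8, 0.4]
gripper_width: 0.004
grasp_force: 0.0
```

```bash
python3 look.py g3; python3 -c "
from h import *
info(.65,[(-130,0,155),(-130,0,132),(-139,0,81),(-135,0,43)])"
```

```text
score 0.65 shift 0.125 -5.25 rise mm 18.7
t 10.1 q [-1.04  0.39  0.46  2.19  1.25  0.22 -0.27] tcp [0.589  0.2361 0.1655] tip [0.6023 0.236  0.1479] rot [ 0.004 -0.001  0.   ] F [ 0.1  0.  -0.2] reach 0.022 w 0.0007369970235841786
tip in stand [-0.1308 -0.0018  0.1479]
(-130, 0, 155) TCP [0.5898 0.2378 0.1725] delta [0.0008 0.0017 0.007 ]
(-130, 0, 132) TCP [0.5898 0.2378 0.1495] delta [ 0.     0.    -0.023]
(-139, 0, 81) TCP [0.5808 0.2379 0.0985] delta [-0.009   0.0001 -0.051 ]
(-135, 0, 43) TCP [0.5848 0.2379 0.0605] delta [ 0.004  -0.0001 -0.038 ]
```

Marker top is about 41 mm above the platform edge now, or about 60 mm in total. Two more full strokes, then a partial one.

jog_arm:
  deltas:
    - [0,0.001,-0.017,0.002,0,0,0]
    - [-0.003,0,-0.017,0,0,0,0]
    - [-0.003,0,-0.017,0,0,0,0]
    - [-0.003,0,-0.017,0,0,0,0]
    - [0.001,0,-0.014,0,0,0,0]
    - [0.001,0,-0.014,0,0,0,0]
    - [0.001,0,-0.014,0,0,0,0]
    - [0,0,0,0,0,0,0]
    - [0,0,0,0,0,0,0]

```text
t: 11.0
eef_pos: [0.5812, 0.2371, 0.0562]
tool_rot: [0.319, -0.001, 0.948, -0.0]
contact_force: [-29.2, -3.7, 44.4]
gripper_width: -0.002
grasp_force: 26.5
```

```bash
python3 look.py g4
```

```text
score 0.234 shift -1.875 -8.75 rise mm 31.0
```

jog_arm:
  deltas:
    - [-0.001,0,0.016,0,0,0,0]
    - [-0.001,0,0.02,0,0,0,0]
    - [0.001,0,0.02,0,0,0,0]
    - [0.003,0,0.02,0,0,0,0]
    - [0.004,0,0.02,0,0,0,0]
    - [0,0,0.016,0,0,0,0]
    - [0,0,0,0,0,0,0]

```text
t: 11.75
eef_pos: [0.5888, 0.2368, 0.1646]
tool_rot: [0.319, 0.0, 0.948, -0.001]
contact_force: [-0.1, 0.0, -0.4]
gripper_width: -0.0
grasp_force: 0.0
```

```bash
python3 look.py g5
```

```text
score 0.221 shift -1.75 -8.75 rise mm 31.0
```

Template matching fails here because the shading on the dish changed. I'll fit the platform's left and right top edges instead.

```bash
cat > edge.py <<'E'
import sys
from pl import *
from station import bot
from scipy.ndimage import map_coordinates
c=setcam(bot.read_camera("side")); s=np.load("s.npy")
def samp(img,P):
    q=proj(c,world(s,P)); return np.stack([map_coordinates(img[:,:,k].astype(float),[q[:,1],q[:,0]],order=1) for k in range(3)],1)
def scan(img,x,y,zs):
    # colour step across the edge line at each height, median over the line
    d=[np.median(np.abs(samp(img,np.c_[x,0*x+y,0*x+z+.0025])-samp(img,np.c_[x,0*x+y,0*x+z-.0025])).sum(1)) for z in zs]
    i=np.argsort(d)[::-1]; out=[]
    for k in i:
        if all(abs(zs[k]-o[0])>.006 for o in out): out.append((zs[k],d[k]))
        if len(out)==3: break
    return [(round(1000*a,1),round(b)) for a,b in out]
for n in sys.argv[1:]:
    img=cv2.imread(f"pics/{n}.png"); zs=np.arange(.10,.19,.0005)
    print(n,"left",scan(img,np.linspace(-.07,.07,60),.1,zs),"right",scan(img,np.linspace(-.07,-.0,40),-.1,zs),"front",[scan(img*1,np.array([-.08]*30),np.linspace(-.095,-.05,30),zs)])
E
python3 edge.py side0 g2 g3 g4 g5
```

```text
side0 left [(np.float64(189.5), 84), (np.float64(110.0), 54), (np.float64(166.5), 41)] right [(np.float64(101.0), 97), (np.float64(113.5), 25), (np.float64(107.0), 19)] front [[(np.float64(103.0), 35), (np.float64(112.5), 21), (np.float64(152.5), 12)]]
g2 left [(np.float64(189.0), 85), (np.float64(129.0), 62), (np.float64(166.5), 43)] right [(np.float64(119.0), 105), (np.float64(131.5), 25), (np.float64(125.0), 18)] front [[(np.float64(118.5), 125), (np.float64(129.5), 41), (np.float64(112.0), 11)]]
g3 left [(np.float64(189.5), 60), (np.float64(129.0), 56), (np.float64(183.5), 26)] right [(np.float64(119.0), 104), (np.float64(132.0), 27), (np.float64(125.0), 21)] front [[(np.float64(118.5), 126), (np.float64(129.5), 44), (np.float64(112.5), 11)]]
g4 left [(np.float64(189.0), 85), (np.float64(147.0), 65), (np.float64(164.5), 42)] right [(np.float64(137.5), 110), (np.float64(149.5), 23), (np.float64(143.5), 16)] front [[(np.float64(137.0), 195), (np.float64(121.5), 52), (np.float64(148.5), 42)]]
g5 left [(np.float64(189.5), 65), (np.float64(147.0), 63), (np.float64(182.5), 24)] right [(np.float64(137.5), 110), (np.float64(149.5), 23), (np.float64(143.5), 15)] front [[(np.float64(137.0), 197), (np.float64(121.0), 50), (np.float64(148.5), 40)]]
```

Each stroke gives about 18.3 mm (rise now about 36.7 mm). Next: the third full stroke, a little gentler at the bottom, and scan the marker edges with the same method.

jog_arm:
  deltas:
    - [0,0,-0.016,0,0,0,0]
    - [-0.003,0,-0.017,0,0,0,0]
    - [-0.003,0,-0.017,0,0,0,0]
    - [-0.003,0,-0.017,0,0,0,0]
    - [0.001,0,-0.014,0,0,0,0]
    - [0.001,0,-0.014,0,0,0,0]
    - [0.001,0,-0.012,0,0,0,0]
    - [0,0,0,0,0,0,0]
    - [0,0,0,0,0,0,0]

```text
t: 12.75
eef_pos: [0.5803, 0.2368, 0.0565]
tool_rot: [0.318, -0.001, 0.948, -0.001]
contact_force: [-21.8, -2.3, 32.3]
gripper_width: -0.004
grasp_force: 19.8
```

```bash
python3 -c "
import cv2
from station import bot
cv2.imwrite('pics/g6.png',bot.read_camera('side')['img'][:,:,::-1])"
cat >> edge.py <<'E'
def prof(img,x,y,zs): 
    return np.round(np.median(samp(img,np.array([[a,y,z] for z in zs for a in x])).mean(1).reshape(len(zs),-1),1)).astype(int).tolist()
if "M" in globals().get("MODE","M"):
    zs=np.arange(.150,.186,.0005); n=sys.argv[-1]; img=cv2.imread(f"pics/{n}.png")
    print("marker top-left",scan(img,np.linspace(-.050,-.022,30),.129,zs),"bottom-right",scan(img,np.linspace(-.050,-.034,20),.105,zs))
    z=np.arange(.146,.186,.002); print("TL",prof(img,np.linspace(-.05,-.022,20),.129,z)); print("BR",prof(img,np.linspace(-.05,-.034,20),.105,z))
E
python3 edge.py g6; python3 edge.py g2|tail -3
```

```text
g6 left [(np.float64(165.5), 166), (np.float64(189.5), 85), (np.float64(183.5), 25)] right [(np.float64(155.5), 109), (np.float64(168.0), 22), (np.float64(161.5), 18)] front [[(np.float64(156.0), 74), (np.float64(121.5), 54), (np.float64(141.5), 43)]]
marker top-left [(np.float64(166.5), 208), (np.float64(184.5), 97), (np.float64(150.0), 26)] bottom-right [(np.float64(162.0), 226), (np.float64(184.0), 173), (np.float64(155.5), 39)]
TL [81, 45, 48, 48, 48, 46, 45, 43, 40, 40, 67, 101, 115, 113, 113, 110, 108, 107, 106, 104, 108]
BR [115, 116, 116, 116, 117, 121, 129, 119, 81, 50, 43, 46, 48, 48, 46, 46, 45, 41, 46, 69, 96]
marker top-left [(np.float64(166.5), 204), (np.float64(184.5), 98), (np.float64(150.0), 25)] bottom-right [(np.float64(162.0), 190), (np.float64(184.0), 169), (np.float64(150.0), 30)]
TL [82, 47, 48, 48, 47, 47, 47, 45, 41, 42, 69, 103, 115, 114, 112, 110, 107, 106, 106, 105, 108]
BR [110, 113, 114, 114, 113, 114, 114, 108, 83, 55, 44, 46, 47, 46, 46, 46, 45, 43, 46, 69, 96]
```

Marker top comes out at about 168.5–169 mm (rise of about 56.7 mm), with the platform at about 54.6 mm. I'll let the lever up, then press a small top-up in increments while measuring.

jog_arm:
  deltas:
    - [-0.001,0,0.016,0,0,0,0]
    - [-0.001,0,0.02,0,0,0,0]
    - [0.001,0,0.02,0,0,0,0]
    - [0.003,0,0.02,0,0,0,0]
    - [0.004,0,0.02,0,0,0,0]
    - [0,0,0.014,0,0,0,0]
    - [0,0,0,0,0,0,0]
    - [0,0,0,0,0,0,0]

```text
t: 13.7
eef_pos: [0.5875, 0.2361, 0.1624]
tool_rot: [0.318, -0.0, 0.948, -0.003]
contact_force: [0.0, -0.2, 0.2]
gripper_width: -0.001
grasp_force: 0.0
```

```bash
cat > snap.sh <<'E'
python3 -c "
import cv2
from station import bot
cv2.imwrite('pics/$1.png',bot.read_camera('side')['img'][:,:,::-1])"
python3 edge.py $1|head -1
E
bash snap.sh g7
```

```text
g7 left [(np.float64(165.0), 113), (np.float64(189.5), 69), (np.float64(183.5), 25)] right [(np.float64(155.5), 109), (np.float64(168.0), 26), (np.float64(162.0), 16)] front [[(np.float64(153.0), 72), (np.float64(121.5), 54), (np.float64(141.5), 42)]]
```

jog_arm:
  deltas:
    - [0,0,-0.017,0,0,0,0]
    - [-0.002,0,-0.012,0,0,0,0]
    - [-0.002,0,-0.008,0,0,0,0]
    - [0,0,0,0,0,0,0]

```text
t: 14.2
eef_pos: [0.5809, 0.2365, 0.1234]
tool_rot: [0.316, -0.002, 0.949, -0.003]
contact_force: [-12.2, -0.4, 8.1]
gripper_width: 0.0
grasp_force: 6.7
```

```bash
bash snap.sh g8
```

```text
g8 left [(np.float64(166.5), 169), (np.float64(189.5), 83), (np.float64(182.0), 27)] right [(np.float64(157.5), 105), (np.float64(169.5), 24), (np.float64(163.5), 14)] front [[(np.float64(157.5), 73), (np.float64(121.5), 53), (np.float64(168.5), 42)]]
```

Rise is now about 56.3 mm, level with the marker estimate. I'll release the lever and back away.

jog_arm:
  deltas:
    - [0.003,0,0.016,0,0,0,0]
    - [0.001,0,0.016,0,0,0,0]
    - [-0.015,0,0.012,0,0,0,0]
    - [-0.04,0,0.015,0,0,0,0]
    - [-0.04,0,0.015,0,0,0,0]
    - [-0.03,0,0.01,0,0,0,0]
    - [0,0,0,0,0,0,0]
    - [0,0,0,0,0,0,0]

```text
t: 15.1
eef_pos: [0.4629, 0.2366, 0.2105]
tool_rot: [0.319, -0.001, 0.948, -0.002]
contact_force: [0.5, -0.3, -0.3]
gripper_width: -0.0
grasp_force: 0.0
```

```bash
bash snap.sh g9
python3 - <<'E'
from pl import *
from station import bot
c=setcam(bot.read_camera("side"));s=np.load("s.npy")
i=cv2.imread("pics/g9.png").astype(int).mean(2).astype(int)
# numeric view of marker front end / platform left corner
print("cols 286-306"); 
for v in range(174,190): print(v,i[v,286:307].tolist())
print("expected left front corner if level",proj(c,world(s,[[-.08,.1,.1667],[-.055,.1,.1667],[-.055,.105,.1667],[-.055,.129,.1667]])))
f=cv2.imread("pics/f_raw.png").astype(int); g=cv2.imread("pics/g9.png").astype(int)
for n,(u,v,w,h) in dict(valve=(335,215,30,20),grip=(300,205,20,15)).items(): print(n,np.abs(f-g)[v:v+h,u:u+w].mean())
E
```

```text
g9 left [(np.float64(166.5), 172), (np.float64(189.0), 86), (np.float64(183.0), 26)] right [(np.float64(157.0), 109), (np.float64(170.0), 24), (np.float64(163.0), 15)] front [[(np.float64(157.5), 74), (np.float64(121.0), 53), (np.float64(140.5), 46)]]
cols 286-306
174 [113, 115, 118, 119, 116, 113, 106, 105, 103, 112, 120, 102, 41, 43, 45, 53, 47, 47, 47, 52, 48]
175 [115, 115, 117, 119, 117, 115, 118, 114, 117, 101, 34, 40, 45, 49, 49, 49, 51, 50, 48, 33, 57]
176 [107, 109, 114, 116, 120, 125, 130, 112, 34, 39, 41, 50, 49, 49, 48, 51, 47, 43, 58, 114, 145]
177 [111, 111, 114, 118, 124, 115, 45, 36, 44, 45, 47, 48, 46, 51, 52, 46, 45, 93, 139, 126, 124]
178 [119, 123, 122, 121, 100, 34, 43, 46, 49, 49, 48, 52, 48, 45, 37, 54, 102, 129, 123, 120, 122]
179 [122, 124, 96, 30, 39, 44, 44, 49, 48, 51, 49, 47, 40, 53, 106, 131, 127, 124, 120, 119, 119]
180 [105, 104, 67, 42, 55, 50, 48, 47, 49, 48, 40, 51, 105, 143, 126, 121, 119, 120, 120, 121, 121]
181 [109, 116, 95, 40, 42, 52, 53, 51, 41, 42, 62, 102, 129, 124, 121, 122, 120, 121, 120, 119, 119]
182 [106, 111, 116, 119, 111, 69, 44, 31
[... 337 characters left out ...]
15, 117, 119, 118, 118, 120, 120, 121, 119, 117, 116, 117]
186 [115, 117, 118, 115, 120, 135, 130, 135, 139, 135, 125, 118, 118, 119, 119, 118, 119, 121, 118, 121, 118]
187 [114, 113, 113, 106, 124, 145, 127, 127, 129, 130, 136, 139, 133, 119, 115, 118, 118, 118, 120, 118, 122]
188 [115, 109, 110, 118, 116, 115, 122, 132, 130, 125, 128, 131, 132, 136, 138, 132, 119, 114, 117, 114, 116]
189 [108, 113, 116, 110, 111, 113, 109, 109, 115, 126, 133, 131, 128, 126, 128, 130, 137, 136, 130, 118, 113]
expected left front corner if level [[290.12492651 184.35785305]
 [295.34754174 181.34451149]
 [294.11164265 180.91843789]
 [288.24766007 178.89684231]]
valve 5.5311111111111115
grip 16.177777777777777
```

The marker's outer top edge and the platform's edge both fit z = 166.7 mm on the same scale, so they are level. I'll check that the lever is up against the earlier picture with it up, then hand in.

Run:
```python
import cv2,numpy as np
from station import bot
e,g=[cv2.imread(f"pics/{n}.png").astype(int) for n in("e_raw","g9")]
d=np.abs(e-g)
print("right end of grip",d[211:221,313:319].mean(),"valve",d[215:232,350:364].mean())
if d[211:221,313:319].mean()<12: print(bot.hand_in())
```

```text
right end of grip 4.516666666666667 valve 5.288515406162465
the job is handed in; nothing more can be done
None
```

The job is handed in: the valve is shut against its stop, and by my camera measurement the platform top is level with the marker top (4 mm allowed). The lever is back up and the arm is clear, but the judge's verdict was not shown to me, and I did not measure the bystanders or the dish at the end.

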